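# Restack the dough press's depth spacers

## Robot

A 6-joint arm with a two-finger parallel gripper is mounted at the origin on the work surface. World frame = base frame: x ahead of the robot, y to its left, z up, the work surface at z = 0. Lengths are in m, angles in rad, forces in N, time in s.
With the tool pointing down it reaches from about 0.35 to 0.775 m from the base axis. Payload 7.3 kg.
Tool frame: the origin (TCP) lies at the very end of the fingers, on their centre line; the grasp point (between the pads) lies 19 mm behind it; z points along the fingers, y is the direction in which the jaws open and shut (so a half turn about z gives the same grasp; the last joint's range is limited). The gripper opens to 92 mm and grips with 3 to 60 N. Pads are 19 mm wide; open, the fingers measure 130 mm over their backs; the gripper's body (75 mm by 190 mm) begins 47 mm behind the grasp point.
Start: joints at [1.186, 0.342, 1.524, -0, 1.275, -0.146], TCP at [0.124, 0.51, 0.227] pointing down, gripper open.
Joint ranges: [-2.53, 2.53], [-0.77, 2.02], [0.04, 2.7], [-1, 4.14], [0.28, 2.66], [-3.11, 3.11]. Speed limits (rad/s): [2.57, 2.57, 3.14, 3.14, 3.14, 3.14].

## Interface

Orientations are given as [roll, pitch, yaw] about the fixed x, y, z axes, in that order (R = Rz(yaw) Ry(pitch) Rx(roll)).
In Python, from cell import observe, read_camera, camera_info, hand_in gives the robot as it stands.
- The arm moves only by the tool jog_arm, never from a script. Its argument "rows" is one flat list of numbers, 5 for each row, row after row: the finger opening in mm, from 0 to 91.8, then the shift along the tool's x, y, z in mm, then the turn about the tool's z in degrees. In form: [gripper, tx, ty, tz, roll, gripper, tx, ty, tz, roll, ...]. A call has 1 to 20 rows; each row shifts and turns the commanded pose from where the row before left it, along the tool's axes as they then stand; what a row does not reach is not made up. A row lasts 1/10 s, in which the tool goes at most 50 mm and 8.59 degrees, less where a joint would pass 70% of its speed; a pose out of reach is approached as far as the arm can. A call with a gripper value outside its range is refused whole. The fingers move at their own pace and stop on an object; "grip_force" is the grip in N (left out, the last holds). Time passes only in rows, so rows that do not move let the fingers close. It gives the time, the measured TCP pose, the force and the opening at its end, in the units of the state.
- observe(): the state, without advancing time (a new reading comes with each control period).
- read_camera(name): name is "side" or "top"; returns (picture, depth): 400x640x3 uint8, red, green, blue; 400x640 float32, m along the optical axis (not along the pixel's ray), 0 where there is no reading.
- camera_info(name): a dict with "fx", "fy", "cx", "cy" (pixels), "distortion" ([k1, k2, p1, p2, k3] as OpenCV has them; the pictures are not rectified), "extrinsics" (4x4, takes a point from camera to world coordinates). Camera axes: x right, y up, looking along -z (the intrinsics and any distortion apply to the point x, -y, -z); pixel columns grow to the right and rows downward; lengths in m; the calibration is good to about 2 mm. A picture is of the moment at which its call begins. camera_info takes no time and is no camera call.
- hand_in(): hands the job in, once; it reports no verdict.
The state is a dict: "time": time; "qpos": joint angles; "qvel": joint speeds; "joint_efforts": joint torques, N m; "tool_pos": TCP position; "tool_rot": TCP orientation; "contact_force": force on the tool from outside, world axes, zero at the start; "torque": the same for the moment, N m; "opening": finger opening in m.
Only numpy, scipy, OpenCV 4.12 (cv2) and the standard library are available. Lean on these libraries where they do the work, as an engineer would, in place of code of your own. Each camera call takes 0.05 s, during which the arm holds its last target. There are 200 camera calls.

## Task

Rebuild the depth stop after washing: thread the three white spacer rings onto the upright spindle, largest at the bottom, then the middle size, then the smallest on top, and push the stack down until its stiff seat plate is fully home on its stop. Do it gently, feeling for the spindle rather than forcing anything, leave everything else as it stands, and let go.

Things in the scene. Friction and masses are not known exactly. Their poses are not given: they have to be found in the camera images.
- stand: the depth stop: a fixed white block on a dark plate 130 x 120 mm, top of the block 30 mm up; origin at the centre of its underside, z up. It carries an upright steel spindle and a grey seat plate. They are delicate: more than 45 N on the stand, spindle or plate, from any side, spoils them, and so does bumping them: touch at about 20 mm/s or slower
- nose_level (a point): point of the stand 106 mm straight above its origin, level with the spindle's nose. The spindle, 19 mm in diameter, tapers over its last 6 mm to a flat nose 14 mm across. It is an eccentric pin: its axis stands 9 mm to the side of this point, in any direction (not reported; find it by touch or sight), stiffly clamped: it gives way round the stand's centre only above about 10 N sideways
- home_level (a point): point of the stand 40 mm straight above its origin: the level of the seat plate's upper face when fully home on its hard stop. The plate, grey metal, 68 mm across, 8 mm thick, is centred on the spindle; the spacers rest on it. It starts with its upper face 10 to 14 mm above this level and slides stiffly: about 9 N downward moves it, and it stays where it is left
- spacer_large: white plastic spacer ring, outside diameter 62 mm, straight bore 22 mm, 14 mm thick, lying flat; origin at the centre of its underside, z is its axis
- spacer_medium: white plastic spacer ring, outside diameter 52 mm, straight bore 22 mm, 14 mm thick, lying flat; origin at the centre of its underside, z is its axis
- spacer_small: white plastic spacer ring, outside diameter 42 mm, straight bore 22 mm, 14 mm thick, lying flat; origin at the centre of its underside, z is its axis
- cutter: bystander: thin round steel pastry cutter, a hoop 72 mm across, 35 mm tall, open at both ends; origin at the centre of its underside
- crimper: bystander: flat hinged steel dumpling crimper, two 84 mm discs side by side, 14 mm tall; origin under its hinge
- scoop: bystander: steel scoop, 200 mm long, lying down; origin under its shank
- scraper: bystander: bench scraper, 100 x 150 mm steel blade with a black round grip, lying flat; origin under the blade's centre
- shaker: bystander: metal shaker jar, 64 mm across, 130 mm tall; origin at the centre of its underside
- weight: bystander: solid dark steel weight, 48 mm across, 30 mm tall; origin at the centre of its underside
Mind the look-alikes: they are no part of the job. Leave any orange or pink look-alike of the spacer_medium alone.

How it is judged:
By the outcome, as a careful person would: the job done as asked, in the order asked, and still so for the second after the job is handed in, with the robot touching nothing.
It also fails if it takes over 72 s, if anything falls off the work surface, if the arm or the gripper's body presses on something with over 40 N, if the wrist force passes 120 N, or if a joint passes its speed limit or range.

## Working session

There is one attempt and no reset: what is moved stays moved. The work goes in short steps, Python scripts to look and compute and a tool call to move; the robot and the scene stay as the last step left them, time stands still between calls to the robot, and variables do not carry over. Pictures are saved under pics/ and viewed, about 8 in all and at most 12, crops included, and the job is handed in when it is done.

Besides the shell and the picture viewer there is one more tool, called after "Call:" by a JSON object that holds its "method" and its "body", one argument or row to a line. jog_arm: Moves the arm, as the interface text tells. Its arguments: {"type":"object","properties":{"rows":{"type":"array","items":{"type":"number"}},"grip_force":{"type":"number"}},"required":["rows"]}

```bash
mkdir -p pics; cat > h.py <<'E'
import numpy as np, cv2
from cell import observe, read_camera, camera_info
def K(n):
    c=camera_info(n); return c,np.array([[c['fx'],0,c['cx']],[0,c['fy'],c['cy']],[0,0,1.]]),np.array(c['distortion'],float),np.array(c['extrinsics'])
def ray(n,uv):
    c,k,d,E=K(n); p=cv2.undistortPoints(np.array(uv,float).reshape(-1,1,2),k,d).reshape(-1,2)
    v=np.c_[p[:,0],-p[:,1],-np.ones(len(p))]@E[:3,:3].T
    return E[:3,3],v
def onz(n,uv,z):
    o,v=ray(n,uv); return o+v*((z-o[2])/v[:,2])[:,None]
def cloud(n,dep):
    h,w=dep.shape; u,v=np.meshgrid(np.arange(w),np.arange(h))
    o,r=ray(n,np.c_[u.ravel(),v.ravel()]); return (o+r*dep.reshape(-1,1)).reshape(h,w,3)
def snap(n,name):
    p,d=read_camera(n); cv2.imwrite(f'pics/{name}.png',p[:,:,::-1]); np.savez(f'pics/{name}.npz',p=p,d=d); return p,d
E
python3 - <<'E'
from h import *
for n in('top','side'):
    snap(n,n+'1'); print(n,K(n)[0])
print(observe())
E
```

```text
top {'fx': 363.1191669163845, 'fy': 363.1191669163845, 'cx': 315.3550272748775, 'cy': 197.59544224182616, 'distortion': array([-0.0485957,  0.       ,  0.       ,  0.       ,  0.       ]), 'extrinsics': array([[-0.02152789,  0.99881022, -0.0437573 ,  0.45323732],
       [-0.99975669, -0.02129659,  0.00574535, -0.00852362],
       [ 0.00480663,  0.04387034,  0.99902567,  1.0097194 ],
       [ 0.        ,  0.        ,  0.        ,  1.        ]])}
side {'fx': 471.8617367547442, 'fy': 471.8617367547442, 'cx': 318.21227853489717, 'cy': 195.40727826604183, 'distortion': array([-0.10828977,  0.        ,  0.        ,  0.        ,  0.        ]), 'extrinsics': array([[ 0.87350202,  0.35605819, -0.33198914,  0.00728644],
       [-0.48652603,  0.61477164, -0.62076425, -0.9393858 ],
       [-0.01693069,  0.70376018,  0.71023584,  1.20500053],
       [ 0.        ,  0.        ,  0.        ,  1.        ]])}
{'time': 0.1, 'qpos': array([ 1.18597564e+00,  3.42671455e-01,  1.52493037e+00,  8.20882756e-06,
        1.27537129e+00, -1.46008989e-01]), 'qvel': array([-0.00025101, -0.00297523, -0.00235937,  0.001759  ,  0.00059759,
       -0.00031593]), 'joint_efforts': array([ 6.34536918e-04, -4.32005847e+01, -2.44691688e+01,  7.18208752e-02,
        5.26966061e-02, -4.66885376e-05]), 'tool_pos': array([0.12403242, 0.50976958, 0.2261018 ]), 'tool_rot': array([-3.14022802e+00, -2.08610384e-04,  2.90277842e+00]), 'contact_force': array([ 0.2678579 , -0.11889673,  0.11374682]), 'torque': array([-0.0178139 , -0.04507821, -0.0209414 ]), 'opening': 0.09181953288829635}
```

View pics/top1.png

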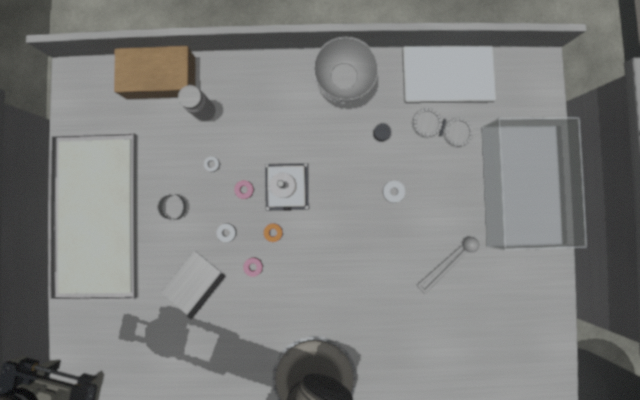

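View pics/side1.png

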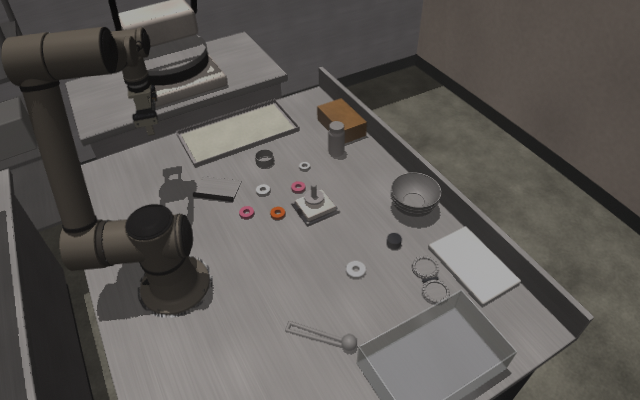

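The top view shows the large ring at (394,191), medium at (226,233), small at (211,164), and the stand at (287,187) with its nose near (282,184). The orange ring (273,232) and the pink ones (244,189) and (254,267) are look-alikes. The side view agrees.

```bash
python3 - <<'E'
from h import *
C={'large':[(394,191),(356,269)],'med':[(226,233),(263,190)],'small':[(211,164),(305,166)]}
for i,n in enumerate(('top','side')):
    z=np.load(f'pics/{n}1.npz'); p,d=z['p'],z['d']; hsv=cv2.cvtColor(p,cv2.COLOR_RGB2HSV)
    P=cloud(n,d)
    for k,c in C.items():
        u,v=c[i]; w=16; g=p[v-w:v+w,u-w:u+w].min(2)
        t,m=cv2.threshold(cv2.resize(g,None,fx=4,fy=4,interpolation=cv2.INTER_CUBIC),0,255,cv2.THRESH_OTSU)
        cs,_=cv2.findContours(m,cv2.RETR_EXTERNAL,cv2.CHAIN_APPROX_NONE); q=max(cs,key=cv2.contourArea)
        e=cv2.fitEllipse(q); uv=(np.array(e[0])+.5)/4-.5+[u-w,v-w]
        cc=P[v-w:v+w,u-w:u+w].reshape(-1,3); cc=cc[(cc[:,2]>.008)&(cc[:,2]<.03)]
        print(n,k,t,uv.round(1),np.array(e[1])/4,onz(n,[uv],.014 if n=='top' else .011).round(4),'cloud',len(cc),((cc.min(0)+cc.max(0))/2).round(4),cc.mean(0).round(4))
    u,v=((287,187),(315,203))[i]; w=36
    X=P[v-w:v+w,u-w:u+w].reshape(-1,3)
    for lo,hi in((.07,.103),(.103,.115),(.045,.06),(.025,.034),(.003,.012)):
        s=X[(X[:,2]>lo)&(X[:,2]<hi)]
        if len(s): print(n,lo,len(s),s.mean(0).round(4),((s.min(0)+s.max(0))/2).round(4),np.ptp(s,0).round(3))
t=cv2.resize(np.load('pics/top1.npz')['p'][150:225,250:325],None,fx=6,fy=6,interpolation=2)
s=cv2.resize(np.load('pics/side1.npz')['p'][165:230,280:345],None,fx=6,fy=6,interpolation=2)
t=cv2.resize(t,(400,400));s=cv2.resize(s,(400,400))
cv2.imwrite('pics/c1.png',np.hstack([t,s])[:,:,::-1])
E
```

```text
top large 160.0 [394.3 190.9] [20.92331886 21.39346123] [[ 0.5107 -0.2321  0.014 ]] cloud 348 [ 0.5105 -0.2316  0.0135] [ 0.5103 -0.2314  0.0136]
top med 158.0 [224.8 232.6] [17.73432541 18.19438362] [[0.4062 0.2359 0.014 ]] cloud 231 [0.4076 0.2346 0.014 ] [0.4066 0.2341 0.0135]
top small 142.0 [210.5 163.5] [37.56818771 37.56818771] [[0.5974 0.2736 0.014 ]] cloud 132 [0.5989 0.2726 0.0137] [0.5985 0.273  0.0136]
top 0.07 26 [0.5288 0.0715 0.0946] [0.5306 0.0733 0.0866] [0.017 0.017 0.032]
top 0.103 28 [0.5312 0.0738 0.1058] [0.5312 0.0738 0.1057] [0.015 0.015 0.005]
top 0.045 457 [0.5307 0.0733 0.0535] [0.5317 0.0734 0.0535] [0.067 0.064 0.011]
top 0.025 977 [0.5269 0.0589 0.0295] [0.5245 0.0647 0.0295] [0.121 0.099 0.009]
top 0.003 605 [0.5267 0.0611 0.0069] [0.5294 0.0655 0.0074] [0.196 0.197 0.009]
side large 141.0 [355.4 268.1] [15.5117836  19.12714767] [[ 0.511  -0.2302  0.011 ]] cloud 242 [ 0.5093 -0.2336  0.0136] [ 0.5089 -0.2352  0.0134]
side med 102.0 [262.5 189.5] [37.56818771 37.56818771] [[0.4053 0.2317 0.011 ]] cloud 113 [0.393  0.2216 0.0152] [0.4047 0.229  0.0135]
side small 103.0 [304.5 165.5] [37.52867889 37.58280182] [[0.5983 0.2704 0.011 ]] cloud 64 [0.5756 0.2461 0.0142] [0.5938 0.2662 0.0123]
side 0.07 44 [0.5284 0.0669 0.0883] [0.5301 0.0665 0.0876] [0.018 0.019 0.031]
side 0.103 13 [0.5306 0.0717 0.1055] [0.5293 0.0709 0.1067] [0.014 0.017 0.007]
side 0.045 195 [0.5283 0.0656 0.053 ] [0.5296 0.0696 0.0528] [0.068 0.069 0.014]
side 0.025 433 [0.5226 0.0489 0.0293] [0.5239 0.0599 0.0294] [0.122 0.103 0.009]
side 0.003 809 [0.5366 0.0864 0.0058] [0.5498 0.095  0.0075] [0.369 0.414 0.009]
```

View pics/c1.png

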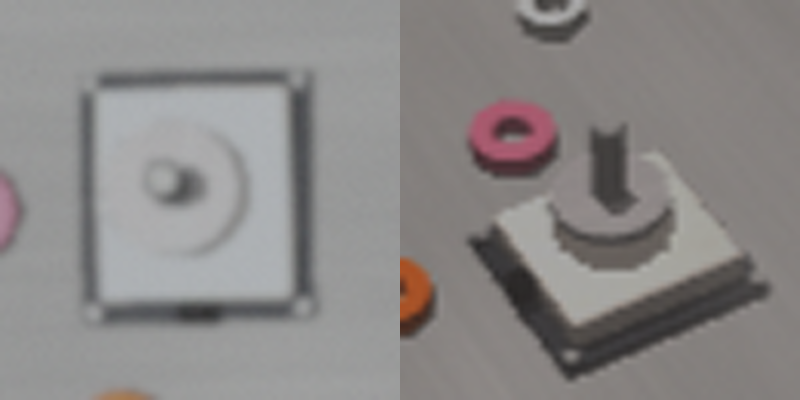

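Call:
{"method": "jog_arm", "body": {
  "rows": [91.8,0,0,0,-7,91.8,0,0,0,-6.7,91.8,-27.5,-26,0,0,91.8,-27.5,-26,0,0,91.8,-27.5,-26,0,0,91.8,-27.5,-26,0,0,91.8,-27.5,-26,0,0,91.8,-27.5,-26,0,0,91.8,-27.5,-26,0,0,91.8,-27.5,-26,0,0,91.8,-27.5,-26,0,0,91.8,-27.5,-26,0,0,91.8,-27.5,-26,0,0,91.8,-27.5,-26,0,0,91.8,-6,-43,0,0,91.8,-6,-43,0,0,91.8,-6,-43,0,0,91.8,-6,-43,0,0,91.8,-6,-43,0,0,91.8,-6,-43,0,0],
  "grip_force": 15
}}

```text
time: 2.1
tool_pos: [0.4901, -0.0615, 0.2265]
tool_rot: [3.141, -0.0, -3.141]
contact_force: [0.8, 0.2, 0.3]
opening: 0.0917
```

Call:
{"method": "jog_arm", "body": {
  "rows": [91.8,-5.1,-42.6,0,0,91.8,-5.1,-42.6,0,0,91.8,-5.1,-42.6,0,0,91.8,-5.1,-42.6,0,0,91.8,0,0,40,0,91.8,0,0,40,0,91.8,0,0,40,0,91.8,0,0,40,0,91.8,0,0,30,0,91.8,0,0,20,0,91.8,0,0,10,0,91.8,0,0,2,0,91.8,0,0,0,0]
}}

```text
time: 3.4
tool_pos: [0.5112, -0.2303, 0.0052]
tool_rot: [-3.141, 0.001, -3.141]
contact_force: [0.8, 0.0, 2.0]
opening: 0.0917
```

Call:
{"method": "jog_arm", "body": {
  "rows": [58,0,0,0,0,58,0,0,0,0,58,0,0,0,0,58,0,0,0,0,58,0,0,0,0,58,0,0,0,0,58,0,0,0,0],
  "grip_force": 20
}}

```text
time: 4.1
tool_pos: [0.511, -0.2303, 0.0051]
tool_rot: [-3.141, 0.001, -3.141]
contact_force: [-1.5, 0.5, 4.5]
opening: 0.0602
```

Call:
{"method": "jog_arm", "body": {
  "rows": [58,0,0,-5,0,58,0,0,-30,0,58,0,0,-40,0,58,0,0,-40,0,58,0,0,-35,0,58,-2.5,38,0,0,58,-2.5,38,0,0,58,-2.5,38,0,0,58,-2.5,38,0,0,58,-2.5,38,0,0,58,-2.5,38,0,0,58,-2.5,38,0,0,58,-2.5,38,0,0,58,0,0,10,0,58,0,0,10,0,58,0,0,0,0,58,0,0,0,0]
}}

```text
time: 5.8
tool_pos: [0.5305, 0.0726, 0.1343]
tool_rot: [-3.141, -0.001, 3.14]
contact_force: [-0.1, -0.8, -0.0]
opening: 0.0603
```

```bash
python3 - <<'E'
from h import *
o=observe();print(o['tool_pos'],o['contact_force'],o['torque'],o['opening'])
p,d=snap('side','side2'); P=cloud('side',d)
a=cv2.resize(p[130:230,260:380],(720,600),interpolation=2); cv2.imwrite('pics/c2.png',a[:,:,::-1])
X=P[140:225,270:360].reshape(-1,3)
for lo,hi in((.07,.1),(.1,.105),(.12,.165)):
    s=X[(X[:,2]>lo)&(X[:,2]<hi)]; print(lo,len(s),s.min(0),s.max(0),s.mean(0))
E
```

```text
[0.53046993 0.07262511 0.13426838] [-0.14736033 -0.8005038  -0.02636237] [-0.05171999 -0.04533302 -0.03692929] 0.060279998928564706
0.07 71 [0.52138753 0.05929887 0.07005635] [0.76320805 0.28994668 0.09867422] [0.62739407 0.16292886 0.0803608 ]
0.1 6 [0.52140929 0.05962119 0.10133301] [0.53590641 0.07176217 0.10298351] [0.5296981  0.06478283 0.10192487]
0.12 148 [0.49856556 0.02161636 0.12975549] [0.54095973 0.11590473 0.1648253 ] [0.51541628 0.06785799 0.14450802]
```

View pics/c2.png

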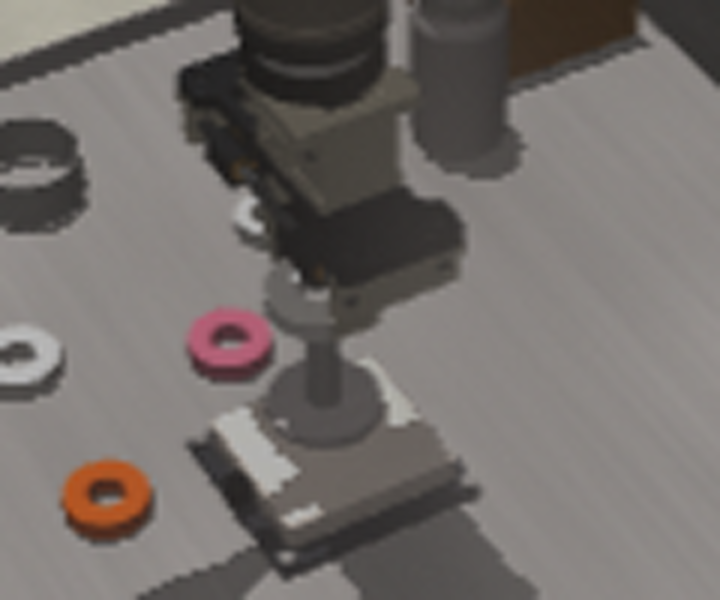

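Call:
{"method": "jog_arm", "body": {
  "rows": [58,0,0,6,0,58,0,0,6,0,58,0,0,4,0,58,0,0,1.5,0,58,0,0,1.5,0,58,0,0,1.5,0,58,0,0,1.5,0,58,0,0,1.5,0,58,0,0,1.5,0,58,0,0,0,0]
}}

```text
time: 6.85
tool_pos: [0.5306, 0.0739, 0.1095]
tool_rot: [3.141, -0.0, -3.141]
contact_force: [-0.3, 0.2, -0.1]
opening: 0.0605
```

Call:
{"method": "jog_arm", "body": {
  "rows": [58,0,0,1.5,0,58,0,0,1.5,0,58,0,0,1.5,0,58,0,0,1.5,0,58,0,0,1,0,58,0,0,0,0]
}}

```text
time: 7.45
tool_pos: [0.5306, 0.0739, 0.1025]
tool_rot: [3.142, -0.0, -3.141]
contact_force: [0.0, 0.1, -0.1]
opening: 0.0606
```

Call:
{"method": "jog_arm", "body": {
  "rows": [58,0,0,1.8,0,58,0,0,1.8,0,58,0,0,1.8,0,58,0,0,1.8,0,58,0,0,1.8,0,58,0,0,1.8,0,58,0,0,1.8,0,58,0,0,1.8,0,58,0,0,1.8,0,58,0,0,1.8,0]
}}

```text
time: 8.45
tool_pos: [0.5307, 0.0739, 0.0846]
tool_rot: [3.142, 0.0, -3.141]
contact_force: [-0.5, 0.7, 0.2]
opening: 0.0607
```

Call:
{"method": "jog_arm", "body": {
  "rows": [58,0,0,1.8,0,58,0,0,1.8,0,58,0,0,1.8,0,58,0,0,1.8,0,58,0,0,1.8,0,58,0,0,1.8,0,58,0,0,1.8,0,58,0,0,1.8,0,58,0,0,1.8,0,58,0,0,1.8,0,58,0,0,1.8,0,58,0,0,1.8,0,58,0,0,1,0,58,0,0,1,0,58,0,0,0,0]
}}

```text
time: 9.95
tool_pos: [0.5307, 0.0739, 0.061]
tool_rot: [3.141, -0.0, -3.141]
contact_force: [0.1, 0.2, -0.5]
opening: 0.0603
```

Underside is about 56 mm up; creep to the plate.

Call:
{"method": "jog_arm", "body": {
  "rows": [58,0,0,0.7,0,58,0,0,0.7,0,58,0,0,0.7,0,58,0,0,0.7,0,58,0,0,0,0]
}}

```text
time: 10.45
tool_pos: [0.5308, 0.0739, 0.0588]
tool_rot: [3.142, 0.0, -3.141]
contact_force: [-1.7, -0.0, 4.0]
opening: 0.0605
```

Call:
{"method": "jog_arm", "body": {
  "rows": [64,0,0,0,0,70,0,0,0,0,85,0,0,0,0,91.8,0,0,0,0,91.8,0,0,0,0,91.8,0,0,-5,0,91.8,0,0,-20,0,91.8,0,0,-25,0,91.8,0,0,-20,0,91.8,24.8,32.1,0,0,91.8,24.8,32.1,0,0,91.8,24.8,32.1,0,0,91.8,24.8,32.1,0,0,91.8,24.8,32.1,0,0,91.8,0,0,30,0,91.8,0,0,30,0,91.8,0,0,30,0,91.8,0,0,20,0]
}}

```text
time: 12.25
tool_pos: [0.406, 0.2343, 0.0171]
tool_rot: [-3.141, -0.001, -3.141]
contact_force: [0.8, 0.6, -0.3]
opening: 0.0919
```

```bash
python3 - <<'E'
from h import *
print(observe()['tool_pos'],observe()['contact_force'])
p,d=snap('side','side3'); a=cv2.resize(p[130:230,230:350],(720,600),interpolation=2); cv2.imwrite('pics/c3.png',a[:,:,::-1])
p,d=snap('top','top3');P=cloud('top',d)
X=P[155:220,250:325].reshape(-1,3)
for lo,hi in((.1,.112),(.06,.075),(.045,.06)):
    s=X[(X[:,2]>lo)&(X[:,2]<hi)]; print(lo,len(s),s.min(0),s.max(0),s.mean(0))
E
```

```text
[0.40601261 0.23430697 0.0170557 ] [ 0.80322729  0.5683603  -0.34782927]
0.1 41 [0.52353593 0.06634436 0.10023492] [0.539133   0.08143455 0.10898523] [0.53120533 0.07352908 0.10466333]
0.06 381 [0.50044705 0.04347076 0.06017198] [0.56102371 0.10375685 0.07293192] [0.52935993 0.07339276 0.06731316]
0.045 80 [0.49843608 0.04141855 0.04691365] [0.56481464 0.10507542 0.05999834] [0.53247096 0.06700735 0.05337363]
```

View pics/c3.png

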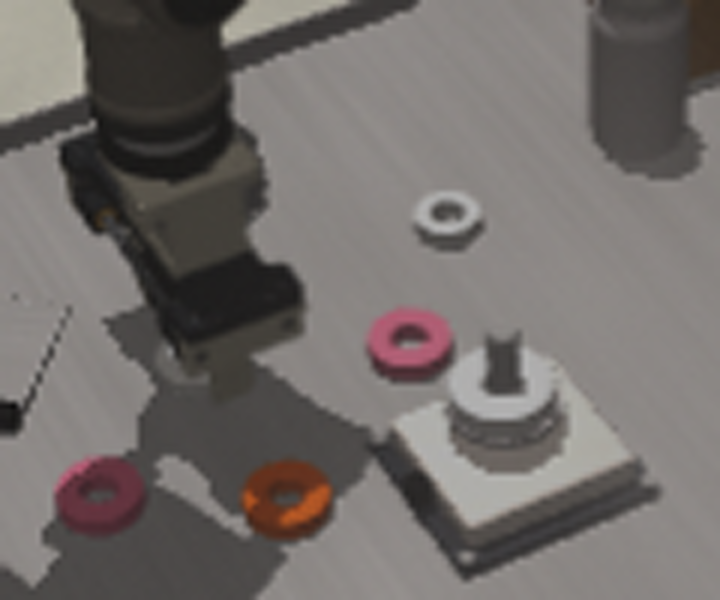

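Call:
{"method": "jog_arm", "body": {
  "rows": [91.8,0,0,7,0,91.8,0,0,4,0,70,0,0,0,0,48,0,0,0,0,48,0,0,0,0,48,0,0,0,0,48,0,0,0,0,48,0,0,0,0,48,0,0,0,0,48,0,0,0,0],
  "grip_force": 20
}}

```text
time: 13.35
tool_pos: [0.4067, 0.2344, 0.0075]
tool_rot: [3.141, 0.0, -3.141]
contact_force: [-0.4, 0.2, 1.9]
opening: 0.0514
```

Call:
{"method": "jog_arm", "body": {
  "rows": [48,0,0,-5,0,48,0,0,-25,0,48,0,0,-40,0,48,0,0,-35,0,48,0,0,-25,0,48,-24.8,-32.1,0,0,48,-24.8,-32.1,0,0,48,-24.8,-32.1,0,0,48,-24.8,-32.1,0,0,48,-24.8,-32.1,0,0,48,0,0,5,0,48,0,0,5,0,48,0,0,0,0]
}}

```text
time: 14.65
tool_pos: [0.5292, 0.0745, 0.1263]
tool_rot: [3.141, -0.003, -3.141]
contact_force: [-0.1, -0.2, -1.4]
opening: 0.0512
```

Call:
{"method": "jog_arm", "body": {
  "rows": [48,0,0,4,0,48,0,0,3,0,48,0,0,1.5,0,48,0,0,1.5,0,48,0,0,1.5,0,48,0,0,1.5,0,48,0,0,0,0]
}}

```text
time: 15.35
tool_pos: [0.5306, 0.0738, 0.1141]
tool_rot: [3.142, -0.0, -3.141]
contact_force: [-0.6, -0.5, -0.2]
opening: 0.0511
```

Bottom about 106.6 mm; feel in.

Call:
{"method": "jog_arm", "body": {
  "rows": [48,0,0,1.2,0,48,0,0,1.2,0,48,0,0,1.2,0,48,0,0,1.2,0,48,0,0,1.2,0,48,0,0,1.2,0,48,0,0,0,0]
}}

```text
time: 16.05
tool_pos: [0.5306, 0.0739, 0.1069]
tool_rot: [3.142, -0.0, -3.141]
contact_force: [0.1, 0.8, -1.3]
opening: 0.051
```

Call:
{"method": "jog_arm", "body": {
  "rows": [48,0,0,1.5,0,48,0,0,1.5,0,48,0,0,1.5,0,48,0,0,1.5,0,48,0,0,1.5,0,48,0,0,1.5,0,48,0,0,1.5,0,48,0,0,0,0]
}}

```text
time: 16.85
tool_pos: [0.5306, 0.0738, 0.0964]
tool_rot: [3.142, -0.0, -3.141]
contact_force: [-0.5, 0.5, -0.0]
opening: 0.0513
```

Call:
{"method": "jog_arm", "body": {
  "rows": [48,0,0,1.8,0,48,0,0,1.8,0,48,0,0,1.8,0,48,0,0,1.8,0,48,0,0,1.8,0,48,0,0,1.8,0,48,0,0,1.8,0,48,0,0,1.8,0,48,0,0,1.8,0,48,0,0,1,0,48,0,0,0.8,0,48,0,0,0.8,0,48,0,0,0.6,0,48,0,0,0,0]
}}

```text
time: 18.25
tool_pos: [0.5307, 0.0739, 0.0772]
tool_rot: [3.142, -0.0, -3.141]
contact_force: [-0.6, -0.1, -0.6]
opening: 0.0514
```

Call:
{"method": "jog_arm", "body": {
  "rows": [48,0,0,0.6,0,48,0,0,0.6,0,48,0,0,0.6,0,48,0,0,0,0]
}}

```text
time: 18.65
tool_pos: [0.5306, 0.0739, 0.0753]
tool_rot: [3.141, -0.0, -3.141]
contact_force: [-0.0, 0.8, -1.2]
opening: 0.051
```

Call:
{"method": "jog_arm", "body": {
  "rows": [48,0,0,0.6,0,48,0,0,0.6,0,48,0,0,0.6,0,48,0,0,0,0]
}}

```text
time: 19.05
tool_pos: [0.5308, 0.0739, 0.0743]
tool_rot: [3.142, 0.001, -3.141]
contact_force: [-3.4, 0.3, 6.2]
opening: 0.0515
```

```bash
python3 - <<'E'
from h import *
d=np.load('pics/top3.npz'); P=cloud('top',d['d']); p=d['p']
X=P[80:130,165:225].reshape(-1,3); s=X[(X[:,2]>.1)&(X[:,2]<.14)]; s=s[s[:,0]<.8];print('shaker',s.min(0),s.max(0))
X=P[148:180,195:228].reshape(-1,3); s=X[(X[:,2]>.009)&(X[:,2]<.025)];print('small',(s.min(0)+s.max(0))/2,s.mean(0),np.ptp(s,0))
g=cv2.resize(p[148:180,195:227].min(2),None,fx=4,fy=4,interpolation=2); _,m=cv2.threshold(g,150,255,0)
c,_=cv2.findContours(m,0,1); e=cv2.fitEllipse(max(c,key=cv2.contourArea)); uv=(np.array(e[0])+.5)/4-.5+[195,148]; print(e[1],onz('top',[uv],.014))
E
```

```text
shaker [0.71998786 0.26233217 0.10008033] [0.77978886 0.32266245 0.13447552]
small [0.59883898 0.2725633  0.01355728] [0.59845781 0.27297823 0.01314838] [0.03949314 0.03984386 0.00827973]
(150.2727508544922, 150.2727508544922) [[0.59736811 0.27356587 0.014     ]]
```

Call:
{"method": "jog_arm", "body": {
  "rows": [54,0,0,0,0,60,0,0,0,0,75,0,0,0,0,91.8,0,0,0,0,91.8,0,0,0,0,91.8,0,0,-5,0,91.8,0,0,-25,0,91.8,0,0,-30,0,91.8,-13.5,39.8,0,0,91.8,-13.5,39.8,0,0,91.8,-13.5,39.8,0,0,91.8,-13.5,39.8,0,0,91.8,-13.5,39.8,0,0,91.8,0,0,35,0,91.8,0,0,35,0,91.8,0,0,30,0,91.8,0,0,15,0,91.8,0,0,5,0,91.8,0,0,5,0,91.8,0,0,0,0]
}}

```text
time: 21.05
tool_pos: [0.5988, 0.273, 0.0096]
tool_rot: [3.141, 0.002, -3.141]
contact_force: [-0.4, -0.7, 0.0]
opening: 0.0916
```

Call:
{"method": "jog_arm", "body": {
  "rows": [70,0,0,2,0,50,0,0,0,0,38,0,0,0,0,38,0,0,0,0,38,0,0,0,0,38,0,0,0,0,38,0,0,0,0,38,0,0,0,0,38,0,0,0,0,38,0,0,0,0,38,0,0,0,0],
  "grip_force": 20
}}

```text
time: 22.15
tool_pos: [0.5981, 0.2729, 0.0066]
tool_rot: [3.141, 0.0, -3.141]
contact_force: [-0.9, 0.4, 1.3]
opening: 0.0407
```

Call:
{"method": "jog_arm", "body": {
  "rows": [38,0,0,-5,0,38,0,0,-25,0,38,0,0,-40,0,38,0,0,-35,0,38,0,0,-25,0,38,13.5,-39.8,0,0,38,13.5,-39.8,0,0,38,13.5,-39.8,0,0,38,13.5,-39.8,0,0,38,13.5,-39.8,0,0,38,0,0,5,0,38,0,0,5,0,38,0,0,4,0,38,0,0,3,0,38,0,0,1.5,0,38,0,0,1.5,0,38,0,0,1,0,38,0,0,0,0]
}}

```text
time: 23.95
tool_pos: [0.5307, 0.0741, 0.1155]
tool_rot: [3.141, -0.0, -3.141]
contact_force: [-0.1, 0.1, -1.1]
opening: 0.0402
```

Bottom about 109 mm; feel in.

Call:
{"method": "jog_arm", "body": {
  "rows": [38,0,0,1.2,0,38,0,0,1.2,0,38,0,0,1.2,0,38,0,0,1.2,0,38,0,0,0,0]
}}

```text
time: 24.45
tool_pos: [0.5306, 0.0738, 0.1106]
tool_rot: [3.142, -0.0, -3.141]
contact_force: [0.1, 0.1, -0.7]
opening: 0.0406
```

Call:
{"method": "jog_arm", "body": {
  "rows": [38,0,0,1.2,0,38,0,0,1.2,0,38,0,0,1.2,0,38,0,0,1.2,0,38,0,0,0,0]
}}

```text
time: 24.95
tool_pos: [0.5306, 0.0739, 0.1058]
tool_rot: [3.142, -0.0, -3.141]
contact_force: [0.3, 0.4, 0.1]
opening: 0.0404
```

Call:
{"method": "jog_arm", "body": {
  "rows": [38,0,0,1.5,0,38,0,0,1.5,0,38,0,0,1.5,0,38,0,0,1.5,0,38,0,0,1.5,0,38,0,0,1.5,0,38,0,0,1.5,0,38,0,0,1.5,0,38,0,0,1.5,0,38,0,0,1,0,38,0,0,0,0]
}}

```text
time: 26.05
tool_pos: [0.5306, 0.0739, 0.0913]
tool_rot: [3.142, -0.0, -3.141]
contact_force: [-0.9, -0.2, -0.0]
opening: 0.0404
```

Call:
{"method": "jog_arm", "body": {
  "rows": [38,0,0,0.7,0,38,0,0,0.7,0,38,0,0,0.7,0,38,0,0,0,0]
}}

```text
time: 26.45
tool_pos: [0.5306, 0.0739, 0.0893]
tool_rot: [3.141, -0.0, -3.141]
contact_force: [0.6, 0.9, -0.3]
opening: 0.0405
```

Call:
{"method": "jog_arm", "body": {
  "rows": [38,0,0,0.7,0,38,0,0,0.7,0,38,0,0,0.7,0,38,0,0,0,0]
}}

```text
time: 26.85
tool_pos: [0.5308, 0.0739, 0.0876]
tool_rot: [3.142, 0.0, -3.141]
contact_force: [-0.6, -0.1, 2.8]
opening: 0.0407
```

Call:
{"method": "jog_arm", "body": {
  "rows": [38,0,0,0,0,38,0,0,1,0,38,0,0,1,0,38,0,0,1,0,38,0,0,0,0],
  "grip_force": 35
}}

```text
time: 27.35
tool_pos: [0.5308, 0.0739, 0.0848]
tool_rot: [3.142, 0.001, -3.141]
contact_force: [-0.8, -0.5, 5.7]
opening: 0.0398
```

Call:
{"method": "jog_arm", "body": {
  "rows": [38,0,0,1,0,38,0,0,1,0,38,0,0,1,0,38,0,0,0,0]
}}

```text
time: 27.75
tool_pos: [0.5308, 0.0739, 0.0818]
tool_rot: [3.142, 0.001, -3.141]
contact_force: [-1.2, -0.0, 5.3]
opening: 0.0404
```

Call:
{"method": "jog_arm", "body": {
  "rows": [38,0,0,1,0,38,0,0,1,0,38,0,0,1,0,38,0,0,1,0,38,0,0,0,0]
}}

```text
time: 28.25
tool_pos: [0.5308, 0.0739, 0.0778]
tool_rot: [3.142, 0.001, -3.141]
contact_force: [-1.6, 0.8, 5.8]
opening: 0.0403
```

Call:
{"method": "jog_arm", "body": {
  "rows": [38,0,0,0.7,0,38,0,0,0.7,0,38,0,0,0.7,0,38,0,0,0,0]
}}

```text
time: 28.65
tool_pos: [0.5308, 0.0739, 0.0757]
tool_rot: [3.142, 0.001, -3.141]
contact_force: [-2.6, 0.2, 6.4]
opening: 0.0407
```

Call:
{"method": "jog_arm", "body": {
  "rows": [38,0,0,0.5,0,38,0,0,0.5,0,38,0,0,0.5,0,38,0,0,0,0]
}}

```text
time: 29.05
tool_pos: [0.5308, 0.0739, 0.0745]
tool_rot: [3.142, 0.001, -3.141]
contact_force: [-2.2, -0.3, 7.9]
opening: 0.0401
```

Call:
{"method": "jog_arm", "body": {
  "rows": [38,0,0,0.4,0,38,0,0,0.4,0,38,0,0,0,0]
}}

```text
time: 29.35
tool_pos: [0.5309, 0.0739, 0.0744]
tool_rot: [3.142, 0.001, -3.141]
contact_force: [-5.1, 0.1, 14.3]
opening: 0.0405
```

Call:
{"method": "jog_arm", "body": {
  "rows": [44,0,0,0,0,50,0,0,0,0,65,0,0,0,0,80,0,0,0,0,80,0,0,0,0,80,0,0,-5,0,80,0,0,-20,0,80,0,0,-30,0,80,0,0,-40,0,80,0,0,-40,0,80,35,30,0,0,80,35,30,0,0,80,35,30,0,0,80,35,30,0,0,80,0,0,0,0,80,0,0,0,0]
}}

```text
time: 30.95
tool_pos: [0.3904, 0.1944, 0.2086]
tool_rot: [3.141, 0.002, -3.139]
contact_force: [0.9, 0.1, 1.5]
opening: 0.0803
```

```bash
python3 - <<'E'
from h import *
o=observe();print(o['time'],o['tool_pos'],o['contact_force'])
p,d=snap('top','top4');P=cloud('top',d)
Q=P[155:220,250:325].reshape(-1,3); r=np.hypot(Q[:,0]-.531,Q[:,1]-.0736)
for n,a,b in(('nose',0,.005),('small',.013,.019),('med',.0225,.0245),('large',.0275,.0295),('plate',.032,.0335)):
    s=Q[(r>a)&(r<b)]; print(n,len(s),np.median(s[:,2]).round(4))
p2,d2=snap('side','side4')
a=cv2.resize(p2[155:230,270:360],(480,400),interpolation=2); b=cv2.resize(p[145:225,240:330],(320,284),interpolation=2)
b=np.vstack([b,np.zeros((116,320,3),np.uint8)]); cv2.imwrite('pics/c4.png',np.hstack([a,b])[:,:,::-1])
E
```

```text
30.95 [0.39040466 0.19441496 0.20857207] [0.91963331 0.07091106 1.49008863]
nose 12 0.1061
small 93 0.0818
med 41 0.0674
large 52 0.0535
plate 46 0.0389
```

View pics/c4.png

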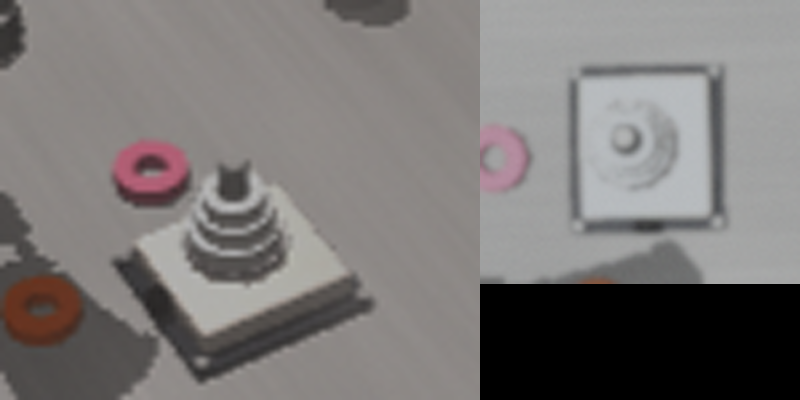

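The rings sit large, medium, small from the bottom, with measured tops at 53.5, 67.4 and 81.8 mm. The expected heights are 54, 68 and 82 mm, so the plate is home at about 40 mm.

```bash
python3 -c "
from cell import hand_in; print(hand_in())"
```

```text
the job is handed in; nothing more can be done
None
```

The depth stop is rebuilt and handed in at about 31 s of the 72 s allowed. The large, medium and small rings are on the spindle in that order from the bottom, and the gripper has let go and is clear of everything.

- **Threading:** all three rings went over the nose without measurable force. The force readings at the end of each move never passed about 15 N.
- **Seat plate:** I pushed the stack down about 13 mm through the small ring. It then stopped moving and the force rose to 14 N, above the roughly 9 N needed to slide the plate.
- **Last camera check:** the ring tops measured 53.5, 67.4 and 81.8 mm, against 54, 68 and 82 mm for a plate fully home. The plate's rim read 38.9 mm, about 1 mm under its 40 mm home level. I put that down to depth noise at the rim, since the ring heights and the stop in the push both point to home.
- **Other objects:** the orange ring and the nearer pink ring looked undisturbed in the last picture. I did not re-measure the other objects, but the arm passed clear of them.

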